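# Lock a loose rotisserie fork on the flat of its spit

### The job

On the small rotisserie, the fork nearer the motor housing is loose on the spit. Slide it along the spit until its hub rests against the shoulder ring at the motor end, turn it so that its T-handled clamping screw points squarely at the flat milled along the spit (as the other fork's does), and tighten the screw firmly onto the flat. Let go of it and leave the things standing around undisturbed.

Things in the scene. Friction and masses are not known exactly. Their poses are not given: they have to be found in the camera images.
- rotisserie: The fixed rotisserie: steel drip tray 170 x 350 x 24 mm; origin under the spit's middle, on the worktop; x away from the robot, y along the spit to the left, toward the motor. Black motor housing (130 x 70 x 214 mm high) at the left end, its inner face 168 mm from the origin; slotted post (68 mm wide, 183 mm high) 187 mm to the right.
- spit_mid (a point): The spit: a level steel bar, 26 mm in diameter, its axis 165 mm above the worktop; this point is on the axis, above the rotisserie's origin. y runs along the bar toward the motor; z points straight out of the one flat milled along the whole bar (22 mm wide, 7 mm from the axis), which leans toward the robot.
- spit (a joint): Angle by which the flat leans from straight up toward the robot, rad. The motor's gearbox holds the spit: it yields only to about 4 N m.
- shoulder (a point): Centre of the face of the shoulder ring (48 mm in diameter), part of the spit near the motor; on the bar's axis, 97 mm to the +y side of spit_mid. The loose fork's hub belongs against this face.
- fork_hub (a point): The loose steel fork: hub 46 mm in diameter, 36 mm long, round the spit; this point is its middle, on the bar's axis; y along the bar as for spit_mid, z toward its clamping screw. Two 8 mm prongs, 42 mm either side of the axis, point in -y and end 74 mm from the hub's middle.
- far_fork (a point): The other fork, equal to the loose one but with prongs toward +y and already clamped squarely on the flat; this point is the middle of its hub, 135 mm to the -y side of spit_mid. Its axes are those of spit_mid.
- fork_slide (a joint): How far the loose fork's hub stands off the shoulder ring along the spit, m; 0 = against it (a hard stop), grows in -y. Slides with 1.5 N of friction while the screw is slack, and stays where it is left.
- fork_turn (a joint): Angle of the loose fork about the spit, rad: 0 = its screw points squarely at the flat; negative = the screw stands farther back, away from the robot; it grows as the screw is swung toward the robot. Turns with 0.15 N m of friction while the screw is slack, and stays where it is left.
- handle (a point): Centre of the black T-handle of the loose fork's screw: a bar 64 mm long (x), 12 mm thick (y), 22 mm high (z, outward along the screw). It stands 65 mm from the spit's axis when slack, 57 mm when tight. Below it is a neck 15 mm wide, then the hub's boss, 24 mm wide, whose top is 33 mm from the spit's axis.
- screw (a joint): Turn of the clamping screw, rad: 0 = slack; grows as it tightens (clockwise, seen from outside). It goes in 6 mm per rad. Square to the flat, its broad 14 mm foot meets the flat at about 1.4 and is tight at about 1.6; half a radian askew it jams sooner, at 0.6 to 1.1. At 0.7 the bar lies along the spit. Friction 0.07 N m; it stays where it is left.
- tin: bystander: blue-green food tin, 76 mm wide, 58 mm high, standing; origin in the middle of its underside
- garlic: bystander: garlic bulb, 60 mm; origin in the middle of its underside
- apple: bystander: red apple, 72 mm; origin in the middle of its underside

How it is judged:
By the outcome, as a careful person would: the job done as asked, in the order asked, and still so for the second after the job is handed in, with the robot touching nothing.
It also fails if it takes over 42 s, if anything falls off the work surface, if the arm or the gripper's body presses on something with over 40 N, if the wrist force passes 120 N, or if a joint passes its speed limit or range.

### The arm

A 7-joint arm with a two-finger parallel gripper is mounted at the origin on a cart in front of the work surface, level with it; the furniture and walls round the work are solid. World frame = base frame: x ahead of the robot, y to its left, z up, the work surface at z = 0. Lengths are in m, angles in rad, forces in N, time in s.
With the tool pointing down it reaches from about 0.4 to 0.85 m from the base axis. Payload 10.4 kg.
Tool frame: the origin (TCP) lies between the finger pads; the fingertips stand 11 mm ahead of it and the grasp point (between the pads) lies 8 mm behind it (tip_reach is the distance from the TCP to the fingertips, in m); z points along the fingers, y is the line along which they close (so a half turn about z gives the same grasp; the last joint's range is limited). The gripper opens to 85 mm and grips with 20 to 120 N. Pads are 22 mm wide; open, the fingers measure 114 mm over their backs; the gripper's body (76 mm by 85 mm) begins 54 mm behind the grasp point. The pads swing forward as they close: fully open they stand 13 mm farther back than shut.
Start: joints at [1.093, 0.332, -0.065, 1.46, 0.022, 1.35, -0.088], TCP at [0.275, -0.561, 0.242] pointing down, gripper open.
Joint ranges: [-2.6, 2.6], [-0.5, 2.12], [-1.47, 1.34], [0.16, 2.42], [-1.27, 4.41], [0.06, 2.06], [-2.6, 2.6]. Speed limits (rad/s): [2.22, 2.22, 2.79, 2.79, 3.14, 3.14, 3.14].

### API

Orientations are given as a unit quaternion [x, y, z, w].
In Python, from workcell import * gives the robot as it stands.
- The arm moves only by the shell command python3 -m inch 'ROWS' [OPENING] [FORCE]. ROWS is JSON, a list of rows, each an object with "slide": the shift along the world's x, y, z in m, a list of three; "yaw": the turn about the world's z in rad. A call has 1 to 20 rows; each row is the pose to reach, as a shift and turn from the pose commanded when the call began; what a row does not reach only later rows make up. A row lasts 1/12 s, in which the tool goes at most 41.7 mm and 7.16 degrees, less where a joint would pass 70% of its speed; a pose out of reach is approached as far as the arm can. A call with a gripper value outside its range is refused whole. OPENING is the closure in counts, from 0 (fully open) to 255 (shut), set as the call begins (- or left out, the last holds). The fingers move at their own pace and stop on an object; FORCE is the grip in N (left out, the last holds). Time passes only in rows, so rows that repeat a pose let the fingers close. It gives the time, the measured TCP pose, the force, the opening and the grip force at its end, in the units of the state.
- get_obs(): the state, without advancing time (a new reading comes with each control period).
- camera(name): name is "scene" or "top" or "wrist"; returns a dict with "frame" (384x512x3 uint8, red, green, blue), "fx", "fy", "cx", "cy" (pixels), "extrinsics" (4x4, takes a point from world to camera coordinates). Camera axes: x right, y down, z forward; pixel columns grow to the right and rows downward; lengths in m; the calibration is good to about 2 mm. The wrist camera is an equidistant fisheye: a pixel r from the principal point sees the ray r / f radians off the axis. A picture is of the moment at which its call begins. There is no depth.
- hand_in(): hands the job in; it is judged then, once.
The state is a dict: "clock": time; "joint_pos": joint angles; "joint_velocities": joint speeds; "tau": joint torques, N m; "position": TCP position; "ee_rot": TCP orientation; "ft_force": force on the tool from outside, world axes, zero at the start; "torque": the same for the moment, N m; "grip_width": opening from 0.0 (shut) to 1.0 (fully open); "grasp_force": force on a finger pad.
Only numpy, scipy, OpenCV 4.12 (cv2) and the standard library are available. Lean on these libraries where they do the work, as an engineer would, in place of code of your own. Each camera call takes 0.05 s, during which the arm holds its last target. There are 200 camera calls.

## Working session

There is one attempt and no reset: what is moved stays moved. The work goes in short steps, Python scripts to look and compute and a shell command to move; the robot and the scene stay as the last step left them, time stands still between calls to the robot, and variables do not carry over. Pictures are saved under pics/ and viewed, at most 10 in all, crops included, and the job is handed in when it is done.

```bash
ls; mkdir -p pics; python3 - <<'E'
from workcell import *
import cv2,numpy as np
o=get_obs();print(o)
a=camera("scene");b=camera("top")
for n,c in(("scene",a),("top",b)):
    print(n,c["fx"],c["fy"],c["cx"],c["cy"],np.round(c["extrinsics"],4).tolist())
    cv2.imwrite(f"pics/{n}0.png",c["frame"][:,:,::-1])
    np.savez(f"pics/{n}.npz",E=c["extrinsics"],K=[c["fx"],c["fy"],c["cx"],c["cy"]])
E
```

```text
pics
{'clock': 0.0, 'joint_pos': array([ 1.09340069,  0.33288493, -0.06468224,  1.4609312 ,  0.02161488,
        1.3498709 , -0.0885233 ]), 'joint_velocities': array([3.11075809e-04, 3.70004405e-05, 2.34656739e-03, 1.25905914e-03,
       4.99804861e-04, 6.06108774e-04, 1.21675369e-03]), 'tau': array([-1.22843798e-03, -6.25450373e+01,  4.78203397e-02, -3.91599870e+01,
        1.59832399e-02,  1.01440237e-02,  1.64033651e-06]), 'position': array([ 0.27438027, -0.56116708,  0.24151254]), 'ee_rot': array([ 9.74257908e-01,  2.25435225e-01, -1.98012670e-04, -6.70655415e-04]), 'ft_force': array([0.46680007, 0.42548563, 0.44874627]), 'torque': array([ 0.01315577, -0.02835821, -0.01048027]), 'grasp_force': 0.0, 'grip_width': 0.9978362814063212}
scene 481.5299606407246 481.5299606407246 255.5570350896546 193.77930878498694 [[-0.7114, -0.7027, 0.0131, 0.4247], [-0.4613, 0.4528, -0.7631, 0.3657], [0.5302, -0.5489, -0.6462, 1.017], [0.0, 0.0, 0.0, 1.0]]
top 413.62980488297507 413.62980488297507 250.88789098040579 195.17712374906415 [[0.0262, -0.9992, 0.0301, -0.02], [-0.9891, -0.0303, -0.1439, 0.6074], [0.1447, -0.026, -0.9891, 1.0612], [0.0, 0.0, 0.0, 1.0]]
```

View pics/scene0.png

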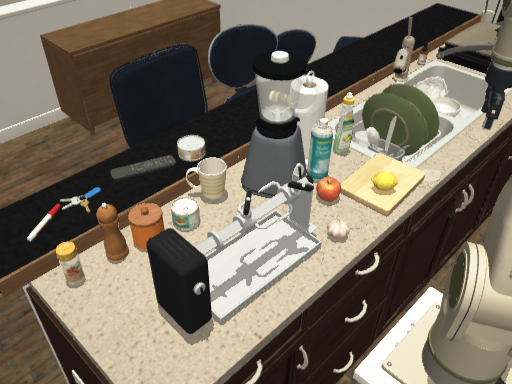

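View pics/top0.png

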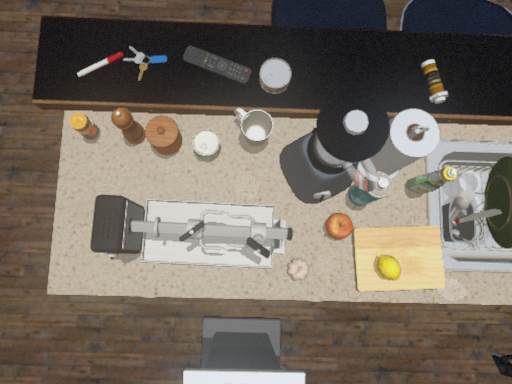

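The scene shows the rotisserie with its motor at the near left (about 180,280). In the top view the spit runs from (140,227) to (285,233), with T-handles near (192,231), which is the loose fork, and (258,247), which is the far fork. I'll enlarge both views.

```bash
python3 - <<'E'
import cv2,numpy as np
t=cv2.imread("pics/top0.png")[190:275,85:305];s=cv2.imread("pics/scene0.png")[160:335,140:330]
cv2.imwrite("pics/tc.png",cv2.resize(t,(792,306),interpolation=cv2.INTER_CUBIC))
cv2.imwrite("pics/sc.png",cv2.resize(s,None,fx=3.4,fy=3.4,interpolation=cv2.INTER_CUBIC))
E
```

```text
(no output)
```

View pics/tc.png

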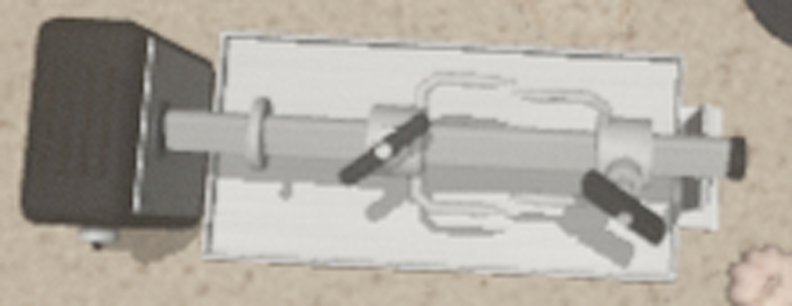

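View pics/sc.png

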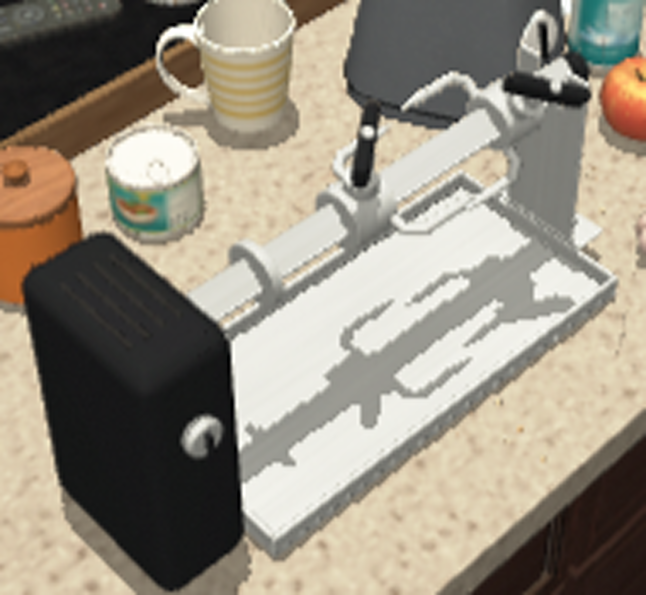

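The top crop gives the tray corners, the shoulder ring (262,132), the loose handle ends (345,178) and (424,120), and the far handle ends (588,178) and (657,238). The scene crop gives the loose handle ends (372,108) and (362,182), and the far ones (508,85) and (585,93). I'll fit the whole model to these points.

```bash
cat > h.py <<'E'
import numpy as np
from scipy.spatial.transform import Rotation as R
C={n:np.load(f"pics/{n}.npz") for n in("scene","top")}
def proj(n,p):
    E=C[n]["E"];fx,fy,cx,cy=C[n]["K"];q=E[:3,:3]@p+E[:3,3]
    return np.array([fx*q[0]/q[2]+cx,fy*q[1]/q[2]+cy])
def model(v):
    x,y,yaw,a,s,t,q=v
    B=R.from_euler('z',yaw)
    W=lambda p:B.apply(p)+[x,y,0]
    S=lambda ang,p:W(R.from_euler('y',-ang).apply(p)+[0,0,.165])  # z leans toward -x
    def bar(ang,yy,h,q,e): 
        d=R.from_euler('z',-(q-.7)).apply([0,1,0]); return S(ang,np.array([0,yy,h])+e*.032*d)
    yh=.097-.018-s
    P=dict(tr_fr=W([.085,-.175,.024]),tr_nr=W([-.085,-.175,.024]),tr_nl=W([-.085,.168,.024]),
     ring=S(0,[0,.100,.0]),hub=S(0,[0,yh,0]),far=S(0,[0,-.135,0]),
     l1=bar(a+t,yh,.076,q,1),l2=bar(a+t,yh,.076,q,-1),lc=bar(a+t,yh,.065,q,0),
     f1=bar(a,-.135,.068,1.6,1),f2=bar(a,-.135,.068,1.6,-1),mid=S(0,[0,0,0]))
    return P
E
python3 - <<'E'
from h import *
from scipy.optimize import least_squares
T=lambda u,v:np.array([u/3.6+85,v/3.6+190]);S=lambda u,v:np.array([u/3.4+140,v/3.4+160])
M=[("top","tr_fr",T(681,57)),("top","tr_nr",T(672,282)),("top","ring",T(260,132)),
("top","l1",T(345,178)),("top","l2",T(424,120)),("top","f1",T(588,178)),("top","f2",T(657,238)),
("scene","tr_fr",S(468,180)) if 0 else ("scene","tr_nr",S(613,283)),("scene","tr_nl",S(272,550)),
("scene","ring",S(257,277)),("scene","l1",S(362,180)),("scene","l2",S(372,108)),("scene","f1",S(585,90)),("scene","f2",S(508,85))]
best=None
def f(v):
    P=model(v);return np.concatenate([proj(n,P[k])-m for n,k,m in M])
for t0 in(-.6,0,.6):
    r=least_squares(f,[.55,.15,0,.5,.08,t0,0],loss="soft_l1")
    if best is None or r.cost<best.cost:best=r
print(np.round(best.x,4),best.cost);r=f(best.x).reshape(-1,2)
for m,e in zip(M,r):print(m[:2],np.round(e,1))
for k,p in model(best.x).items():print(k,np.round(p,3))
E
```

```text
[ 0.5058  0.1165 -0.0234  0.6273  0.0653 -0.4765  0.0026] 68.28653607307915
('top', 'tr_fr') [-2.5 -1.3]
('top', 'tr_nr') [-2.7 -0.4]
('top', 'ring') [0.3 0.4]
('top', 'l1') [-2.2  1.5]
('top', 'l2') [-0.4 -0.2]
('top', 'f1') [ 1.6 -0.4]
('top', 'f2') [-1.1  2.6]
('scene', 'tr_nr') [-0.1  0.3]
('scene', 'tr_nl') [ 0.2 -1.4]
('scene', 'ring') [ 0.6 -0.7]
('scene', 'l1') [ 0.  -2.3]
('scene', 'l2') [ 0.7 -2.2]
('scene', 'f1') [-21.1  -8. ]
('scene', 'f2') [24.9  3.9]
tr_fr [ 0.587 -0.06   0.024]
tr_nr [ 0.417 -0.056  0.024]
tr_nl [0.425 0.286 0.024]
ring [0.508 0.216 0.165]
hub [0.506 0.13  0.165]
far [ 0.503 -0.018  0.165]
l1 [0.475 0.155 0.237]
l2 [0.514 0.105 0.243]
lc [0.496 0.13  0.229]
f1 [0.484 0.002 0.235]
f2 [ 0.442 -0.037  0.205]
mid [0.506 0.116 0.165]
```

```bash
cat > fit.py <<'E'
from h import *
from scipy.optimize import least_squares
T=lambda u,v:np.array([u/3.6+85,v/3.6+190]);S=lambda u,v:np.array([u/3.4+140,v/3.4+160])
M=[("top","tr_fr",T(681,57)),("top","tr_nr",T(672,282)),("top","ring",T(260,132)),
("top","l1",T(345,178)),("top","l2",T(424,120)),("top","f1",T(588,178)),("top","f2",T(657,238)),
("scene","tr_nr",S(613,283)),("scene","ring",S(257,277)),
("scene","l1",S(362,180)),("scene","l2",S(372,108)),("scene","f2",S(585,90)),("scene","f1",S(508,85))]
def f(v):
    P=model(v);return np.concatenate([proj(n,P[k])-m for n,k,m in M])
r=least_squares(f,[.5,.12,0,.6,.065,-.5,0],loss="soft_l1")
E
python3 - <<'E'
from fit import *
print(np.round(r.x,4),r.cost)
for m,e in zip(M,f(r.x).reshape(-1,2)):print(m[:2],np.round(e,1))
for k,p in model(r.x).items():print(k,np.round(p,3))
c=np.linalg.inv(r.jac.T@r.jac);print("sd/px",np.sqrt(np.diag(c)))
E
```

```text
[ 5.061e-01  1.166e-01 -2.540e-02  5.684e-01  6.540e-02 -4.128e-01
  3.000e-04] 21.84794587355198
('top', 'tr_fr') [-2.5 -1.3]
('top', 'tr_nr') [-2.8 -0.4]
('top', 'ring') [0.3 0.2]
('top', 'l1') [-2.2  1.5]
('top', 'l2') [-0.4 -0.2]
('top', 'f1') [ 1.6 -2.4]
('top', 'f2') [-1.   1.5]
('scene', 'tr_nr') [-0.2  0.4]
('scene', 'ring') [ 0.4 -0.8]
('scene', 'l1') [ 0.  -2.2]
('scene', 'l2') [ 0.7 -2.2]
('scene', 'f2') [1.5 0.8]
('scene', 'f1') [ 0.2 -7.7]
tr_fr [ 0.587 -0.061  0.024]
tr_nr [ 0.417 -0.056  0.024]
tr_nl [0.425 0.287 0.024]
ring [0.509 0.217 0.165]
hub [0.506 0.13  0.165]
far [ 0.503 -0.018  0.165]
l1 [0.475 0.155 0.237]
l2 [0.514 0.105 0.243]
lc [0.496 0.13  0.229]
f1 [0.488 0.002 0.236]
f2 [ 0.444 -0.037  0.209]
mid [0.506 0.117 0.165]
sd/px [0.00140917 0.00138463 0.01001853 0.03911943 0.00223241 0.044786
 0.0440831 ]
```

```bash
python3 -m inch '[{"slide":[0,0,0.04],"yaw":0.1},{"slide":[0,0,0.08],"yaw":0.2},{"slide":[0,0.03,0.1],"yaw":0.3},{"slide":[0.02,0.06,0.1],"yaw":0.4},{"slide":[0.22,0.691,0.1],"yaw":1.78},{"slide":[0.22,0.691,0.1],"yaw":1.78},{"slide":[0.22,0.691,0.1],"yaw":1.78},{"slide":[0.22,0.691,0.1],"yaw":1.78},{"slide":[0.22,0.691,0.1],"yaw":1.78},{"slide":[0.22,0.691,0.1],"yaw":1.78},{"slide":[0.22,0.691,0.1],"yaw":1.78},{"slide":[0.22,0.691,0.1],"yaw":1.78},{"slide":[0.22,0.691,0.1],"yaw":1.78},{"slide":[0.22,0.691,0.1],"yaw":1.78},{"slide":[0.22,0.691,0.1],"yaw":1.78},{"slide":[0.22,0.691,0.1],"yaw":1.78},{"slide":[0.22,0.691,0.1],"yaw":1.78},{"slide":[0.22,0.691,0.1],"yaw":1.78},{"slide":[0.22,0.691,0.1],"yaw":1.78},{"slide":[0.22,0.691,0.1],"yaw":1.78}]' 0 20
python3 - <<'E'
from workcell import *
import cv2,numpy as np
o=get_obs();print(o["position"],o["ee_rot"],o["joint_pos"])
c=camera("wrist");print(c["fx"],c["cx"],c["cy"],np.round(c["extrinsics"],4).tolist())
cv2.imwrite("pics/w1.png",cv2.resize(c["frame"][:,:,::-1],(768,576)))
E
```

```text
clock: 1.77
position: [0.4946, 0.1321, 0.3424]
ee_rot: [0.438, 0.899, 0.0, 0.0]
ft_force: [0.5, -0.9, 0.1]
grip_width: 1.002
grasp_force: 0.0
[0.49459655 0.13208802 0.34242995] [4.37855674e-01 8.99045209e-01 2.80680707e-04 2.06638745e-04] [ 0.43730784  0.11215996 -0.84531502  1.5524789   0.08391933  1.51402379
  0.25478034]
297.3186396354542 257.32196636460424 190.77646959554266 [[0.7875, 0.6163, -0.0004, -0.4708], [0.5946, -0.7596, 0.2635, -0.2534], [0.1621, -0.2077, -0.9647, 0.422], [0.0, 0.0, 0.0, 1.0]]
```

View pics/w1.png

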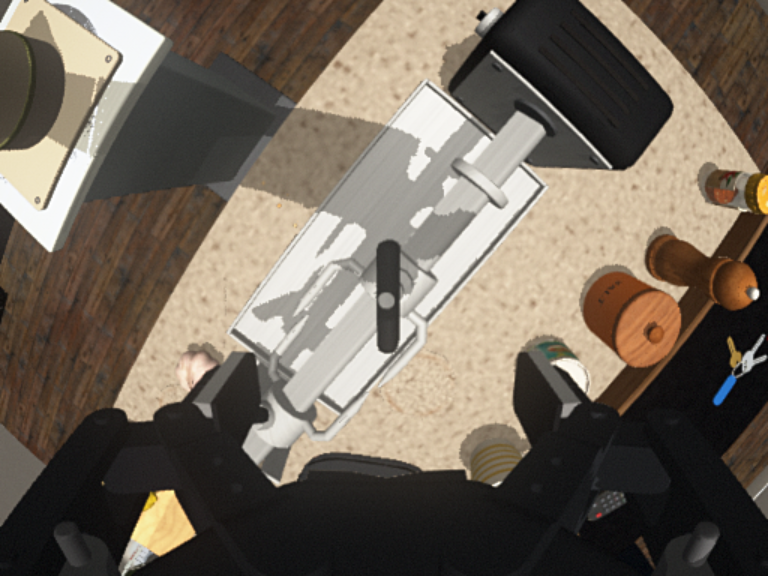

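The wrist picture shows the loose handle upright at (388,297), with ends at (388,243) and (387,350), so the gripper's yaw is already right. The shoulder ring is near (481,182) and the spit runs diagonally. I'll refine the fit with these points and zoom in on the flat's edges.

```bash
cat >> fit.py <<'E'
def wproj(c,p):
    q=c["E"][:3,:3]@p+c["E"][:3,3];th=np.arctan2(np.hypot(q[0],q[1]),q[2]);ph=np.arctan2(q[1],q[0])
    return np.array([c["K"][2]+c["K"][0]*th*np.cos(ph),c["K"][3]+c["K"][0]*th*np.sin(ph)])
E
python3 - <<'E'
from workcell import *
import fit
from fit import *
import cv2
c=camera("wrist");np.savez("pics/w.npz",E=c["extrinsics"],K=[c["fx"],c["fy"],c["cx"],c["cy"]])
w=dict(np.load("pics/w.npz"))
WM=[("l1",(388,245)),("l2",(387,348)),("ring",(481,182))]
g=lambda v:np.concatenate([f(v)]+[2*(wproj(w,model(v)[k])-np.array(m)/1.5) for k,m in WM])
r=least_squares(g,fit.r.x,loss="soft_l1");print(np.round(r.x,4),r.cost,np.round(g(r.x)[-6:]/2,1))
for k in("hub","lc","ring","mid"):print(k,np.round(model(r.x)[k],4))
np.save("pics/v.npy",r.x)
fr=c["frame"][:,:,::-1]
# rectify along spit: sample profile images perpendicular to the spit at axis height
x,y,yaw=r.x[:3];ys=np.linspace(-.11,.11,221);xs=np.linspace(.03,-.03,121)
mp=np.array([[wproj(w,R.from_euler('z',yaw).apply([a,b,.165])+[x,y,0]) for b in ys] for a in xs],np.float32)
im=cv2.remap(fr,mp[...,0],mp[...,1],cv2.INTER_CUBIC)
cv2.imwrite("pics/rect.png",cv2.resize(im,(663,484)))
E
```

```text
[ 0.5051  0.122  -0.0223  0.5993  0.0657 -0.5045  0.014 ] 58.267911479787145 [-0.1 -0.8 -0.2  6.1 -4.3  1.4]
hub [0.5054 0.1353 0.165 ]
lc [0.4993 0.1354 0.2297]
ring [0.5074 0.222  0.165 ]
mid [0.5051 0.122  0.165 ]
```

View pics/rect.png

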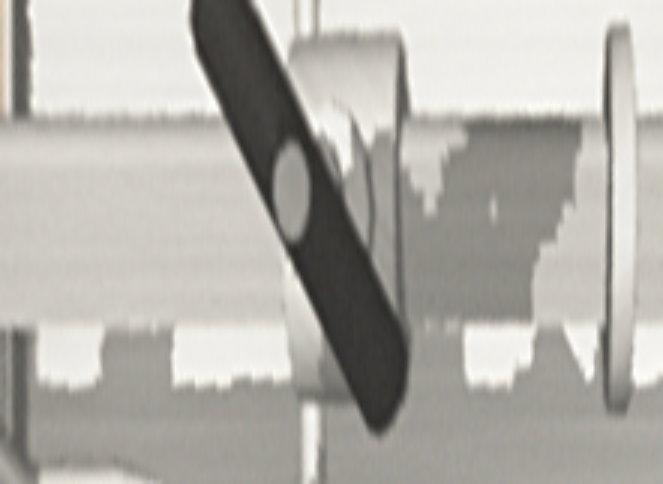

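```bash
python3 - <<'E'
import cv2,numpy as np
im=cv2.cvtColor(cv2.imread("pics/rect.png"),cv2.COLOR_BGR2GRAY).astype(float)
p=im[:,40:170].mean(1)
print([(i,int(p[i]*10)) for i in range(100,340,6)])
from fit import *
w=dict(np.load("pics/w.npz"));v=np.load("pics/v.npy")
print("cam",-w["E"][:3,:3].T@w["E"][:3,3])
# predicted crease rows vs lean, axis x shifted
Cw=-w["E"][:3,:3].T@w["E"][:3,3]
cl=R.from_euler('z',-v[2]).apply(Cw-[v[0],v[1],.165]);print(cl)
for L in np.arange(.4,.85,.05):
    x=.003+(-.007*np.sin(L)+.0108*np.cos(L));z=.007*np.cos(L)+.0108*np.sin(L)
    xp=cl[0]+(x-cl[0])*cl[2]/(cl[2]-z);print(round(L,2),round((.03-xp)/.06*484))
E
```

```text
[(100, 2357), (106, 2346), (112, 2146), (118, 1829), (124, 1710), (130, 1813), (136, 1963), (142, 2068), (148, 2128), (154, 2154), (160, 2135), (166, 2090), (172, 2050), (178, 2037), (184, 2043), (190, 2045), (196, 2040), (202, 2045), (208, 2046), (214, 2040), (220, 2036), (226, 2033), (232, 2027), (238, 2018), (244, 2025), (250, 2038), (256, 2027), (262, 2005), (268, 2000), (274, 2014), (280, 2033), (286, 2042), (292, 2033), (298, 2020), (304, 2019), (310, 2023), (316, 2041), (322, 2065), (328, 2047), (334, 1972)]
cam [0.45278195 0.19116964 0.47336078]
[-0.05388776  0.06796471  0.30836078]
0.4 141
0.45 145
0.5 149
0.55 153
0.6 158
0.65 162
0.7 167
0.75 172
0.8 177
```

The profile puts the flat's far crease near row 166, which gives a lean of about 0.65. Next I'll look at the far fork from the same relative place, since its screw marks the target angle.

```bash
python3 -m inch '[{"slide":[0,-0.035,0]},{"slide":[0,-0.07,0]},{"slide":[0,-0.105,0]},{"slide":[0,-0.14,0]},{"slide":[0,-0.14,0]},{"slide":[0,-0.14,0]},{"slide":[0,-0.14,0]}]'
python3 - <<'E'
from workcell import *
from fit import *
import cv2
c=camera("wrist");w=dict(E=c["extrinsics"],K=[c["fx"],c["fy"],c["cx"],c["cy"]]);np.savez("pics/w2.npz",**w)
v=np.load("pics/v.npy");x,y,yaw=v[:3];x+=.003
np.save("pics/v.npy",v)
ys=np.linspace(-.22,.11,166*2);xs=np.linspace(.07,-.07,141)
mp=np.array([[wproj(w,R.from_euler('z',yaw).apply([a,b,.165])+[x,y,0]) for b in ys] for a in xs],np.float32)
im=cv2.remap(c["frame"][:,:,::-1],mp[...,0],mp[...,1],cv2.INTER_CUBIC)
im=cv2.resize(im,(792,336));cv2.imwrite("pics/rect2.png",im)
print(R.from_euler('z',-yaw).apply(-w["E"][:3,:3].T@w["E"][:3,3]-[x,y,.165]))
E
```

```text
[-0.05724695  0.06492426  0.30826109]invalid input
```

View pics/rect2.png

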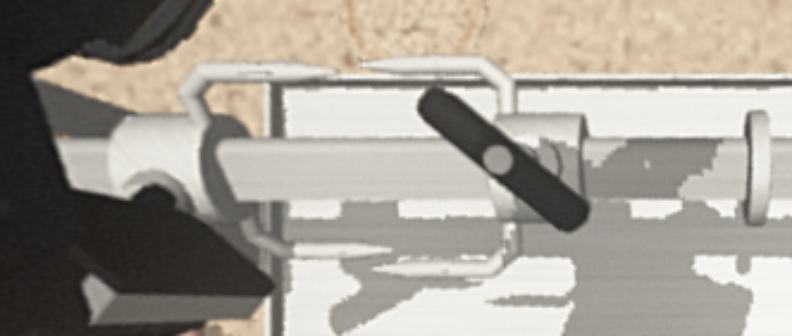

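That call was refused because every row needs a yaw. The picture from the unmoved pose shows the far fork's prongs at rows 70 and 248, which gives a lean of about 0.7. The loose fork's prongs at rows 65 and 268 give about 0.16. I'll still take the far-fork look.

```bash
python3 -m inch '[{"slide":[0,-0.035,0],"yaw":0},{"slide":[0,-0.07,0],"yaw":0},{"slide":[0,-0.105,0],"yaw":0},{"slide":[0,-0.14,0],"yaw":0},{"slide":[0,-0.14,0],"yaw":0},{"slide":[0,-0.14,0],"yaw":0},{"slide":[0,-0.14,0],"yaw":0}]'
python3 - <<'E'
from workcell import *
from fit import *
import cv2
c=camera("wrist");w=dict(E=c["extrinsics"],K=[c["fx"],c["fy"],c["cx"],c["cy"]]);np.savez("pics/w2.npz",**w)
v=np.load("pics/v.npy");x,y,yaw=v[:3];x+=.003
ys=np.linspace(-.22,.11,166*2);xs=np.linspace(.07,-.07,141)
mp=np.array([[wproj(w,R.from_euler('z',yaw).apply([a,b,.165])+[x,y,0]) for b in ys] for a in xs],np.float32)
im=cv2.remap(c["frame"][:,:,::-1],mp[...,0],mp[...,1],cv2.INTER_CUBIC)
im=cv2.resize(im,(792,336));cv2.imwrite("pics/rect3.png",im)
print(R.from_euler('z',-yaw).apply(-w["E"][:3,:3].T@w["E"][:3,3]-[x,y,.165]))
E
```

```text
clock: 2.5
position: [0.4943, -0.0109, 0.3423]
ee_rot: [0.439, 0.899, 0.0, -0.0]
ft_force: [-0.2, 1.4, -0.4]
grip_width: 1.0
grasp_force: 0.0
[-0.05349472 -0.08083988  0.30856782]
```

View pics/rect3.png

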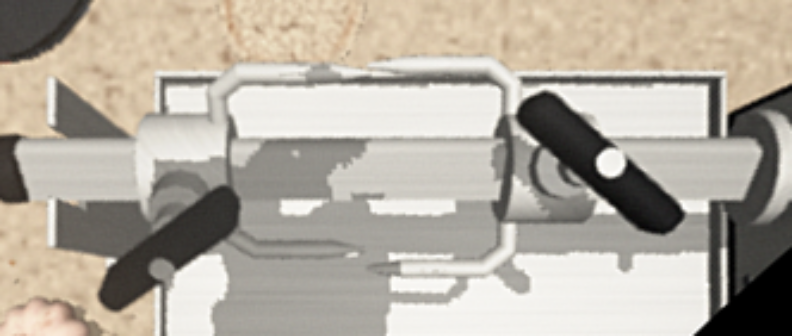

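The far handle's dot at (160,270) gives a lean of 0.70, so the target lean is about 0.69. The loose dot at (610,163) gives 0.15, so the fork needs to turn by about 0.54. The loose handle's centre is at (0.4985, 0.128, 0.229), and I'll grip it there.

```bash
python3 -m inch '[{"slide":[0.001,0.035,0],"yaw":0},{"slide":[0.002,0.07,0],"yaw":0},{"slide":[0.003,0.105,0],"yaw":0},{"slide":[0.004,0.139,0],"yaw":0},{"slide":[0.004,0.139,0],"yaw":0},{"slide":[0.004,0.139,-0.04],"yaw":0},{"slide":[0.004,0.139,-0.075],"yaw":0},{"slide":[0.004,0.139,-0.095],"yaw":0},{"slide":[0.004,0.139,-0.11],"yaw":0},{"slide":[0.004,0.139,-0.11],"yaw":0},{"slide":[0.004,0.139,-0.11],"yaw":0}]' 150 20
python3 -m inch '[{"slide":[0,0,0],"yaw":0},{"slide":[0,0,0],"yaw":0},{"slide":[0,0,0],"yaw":0},{"slide":[0,0,0],"yaw":0},{"slide":[0,0,0],"yaw":0},{"slide":[0,0,0],"yaw":0}]' 255 20
```

```text
clock: 3.47
position: [0.4981, 0.1293, 0.2324]
ee_rot: [0.437, 0.899, -0.0, -0.0]
ft_force: [0.5, 0.2, 0.6]
grip_width: 0.413
grasp_force: 0.0
clock: 3.97
position: [0.4993, 0.129, 0.2336]
ee_rot: [0.438, 0.899, 0.001, 0.001]
ft_force: [-0.1, 1.6, 6.4]
grip_width: 0.15
grasp_force: 21.8
```

The grip closed at 12.8 mm, which matches the handle. I'll slide it toward the motor.

```bash
python3 -m inch '[{"slide":[0.0003,0.01,0],"yaw":0},{"slide":[0.0006,0.025,0],"yaw":0},{"slide":[0.001,0.04,0],"yaw":0},{"slide":[0.0012,0.05,0],"yaw":0},{"slide":[0.0014,0.058,0],"yaw":0},{"slide":[0.0014,0.058,0],"yaw":0},{"slide":[0.0014,0.058,0],"yaw":0}]'
python3 -m inch '[{"slide":[0,0.002,0],"yaw":0},{"slide":[0,0.004,0],"yaw":0},{"slide":[0,0.006,0],"yaw":0},{"slide":[0,0.008,0],"yaw":0},{"slide":[0,0.008,0],"yaw":0},{"slide":[0,0.008,0],"yaw":0}]'
```

```text
clock: 4.55
position: [0.5008, 0.1877, 0.2336]
ee_rot: [0.438, 0.899, 0.001, 0.001]
ft_force: [0.9, 1.7, 6.0]
grip_width: 0.148
grasp_force: 22.5
clock: 5.05
position: [0.5009, 0.1946, 0.2336]
ee_rot: [0.438, 0.899, 0.001, 0.001]
ft_force: [0.9, -0.6, 7.5]
grip_width: 0.145
grasp_force: 21.4
```

```bash
python3 -m inch '[{"slide":[0,0.002,0],"yaw":0},{"slide":[0,0.003,0],"yaw":0},{"slide":[0,0.004,0],"yaw":0},{"slide":[0,0.005,0],"yaw":0},{"slide":[0,0.005,0],"yaw":0},{"slide":[0,0.005,0],"yaw":0}]'
```

```text
clock: 5.55
position: [0.5011, 0.198, 0.2334]
ee_rot: [0.439, 0.899, -0.0, 0.001]
ft_force: [0.0, -5.6, 8.3]
grip_width: 0.143
grasp_force: 19.7
```

```bash
python3 -m inch '[{"slide":[0,0.002,0],"yaw":0},{"slide":[0,0.003,0],"yaw":0},{"slide":[0,0.003,0],"yaw":0},{"slide":[0,0.003,0],"yaw":0}]'
```

```text
clock: 5.88
position: [0.5013, 0.1999, 0.2333]
ee_rot: [0.439, 0.898, -0.001, 0.002]
ft_force: [-0.3, -9.7, 8.5]
grip_width: 0.145
grasp_force: 19.8
```

The hub is against the shoulder: the force is rising and y is about 0.198, against 0.196 predicted. Now I'll swing the fork toward the robot along its arc, keeping some push toward the motor.

```bash
python3 -m inch '[{"slide":[-0.003,-0.002,0],"yaw":0.01},{"slide":[-0.0064,-0.002,-0.001],"yaw":0.02},{"slide":[-0.0095,-0.002,-0.0018],"yaw":0.03},{"slide":[-0.0126,-0.002,-0.0028],"yaw":0.045},{"slide":[-0.0156,-0.002,-0.004],"yaw":0.06},{"slide":[-0.0186,-0.002,-0.0055],"yaw":0.07},{"slide":[-0.0186,-0.002,-0.0055],"yaw":0.07},{"slide":[-0.0186,-0.002,-0.0055],"yaw":0.07}]'
```

```text
clock: 6.55
position: [0.4867, 0.1998, 0.2306]
ee_rot: [0.408, 0.913, 0.003, 0.006]
ft_force: [13.1, -2.1, 13.5]
grip_width: 0.138
grasp_force: 67.8
```

The grip force is rising because the bar is wedged in the pads. I'll ease to a loose straddle and finish the swing.

```bash
python3 -m inch '[{"slide":[0,0,0],"yaw":0},{"slide":[0,0,0],"yaw":0},{"slide":[0,0,0],"yaw":0},{"slide":[-0.004,0,-0.002],"yaw":0.01},{"slide":[-0.008,0,-0.004],"yaw":0.03},{"slide":[-0.011,0,-0.006],"yaw":0.04},{"slide":[-0.0135,0,-0.0075],"yaw":0.05},{"slide":[-0.0135,0,-0.0075],"yaw":0.05},{"slide":[-0.0135,0,-0.0075],"yaw":0.05}]' 192 20
python3 - <<'E'
from workcell import *
from fit import *
import cv2
c=camera("wrist");w=dict(E=c["extrinsics"],K=[c["fx"],c["fy"],c["cx"],c["cy"]]);np.savez("pics/w3.npz",**w)
v=np.load("pics/v.npy");x,y,yaw=v[:3];x+=.003;y-=.005
ys=np.linspace(-.18,.15,332);xs=np.linspace(.08,-.08,161)
mp=np.array([[wproj(w,R.from_euler('z',yaw).apply([a,b,.165])+[x,y,0]) for b in ys] for a in xs],np.float32)
im=cv2.remap(c["frame"][:,:,::-1],mp[...,0],mp[...,1],cv2.INTER_CUBIC)
im=cv2.resize(im,(792,384));cv2.imwrite("pics/rect4.png",im)
print(R.from_euler('z',-yaw).apply(-w["E"][:3,:3].T@w["E"][:3,3]-[x,y,.165]))
E
```

```text
clock: 7.3
position: [0.4677, 0.2004, 0.2192]
ee_rot: [0.383, 0.924, -0.0, 0.0]
ft_force: [2.9, 1.2, -0.0]
grip_width: 0.249
grasp_force: 6.6
[-0.09075556  0.12937911  0.18545709]
```

View pics/rect4.png

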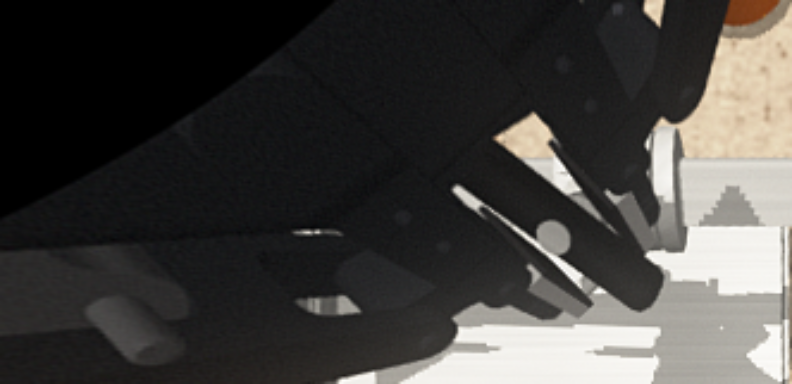

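The bar sits between the fingers, with the screw dot at (553,238). That gives a lean of 0.60 and local y of 0.077, so it is still at the shoulder. It needs about 0.09 more, so I'll push a little farther and track the dot in code.

```bash
cat > dot.py <<'E'
from workcell import *
from fit import *
import cv2
def look(hh=.077,save=None):
    c=camera("wrist");w=dict(E=c["extrinsics"],K=[c["fx"],c["fy"],c["cx"],c["cy"]])
    v=np.load("pics/v.npy");x,y,yaw=v[:3];x+=.003;y-=.005
    ys=np.linspace(-.0,.15,301);xs=np.linspace(.08,-.08,321)
    mp=np.array([[wproj(w,R.from_euler('z',yaw).apply([a,b,.165])+[x,y,0]) for b in ys] for a in xs],np.float32)
    im=cv2.remap(c["frame"][:,:,::-1],mp[...,0],mp[...,1],cv2.INTER_CUBIC)
    cam=R.from_euler('z',-yaw).apply(-w["E"][:3,:3].T@w["E"][:3,3]-[x,y,.165])
    g=cv2.cvtColor(im,cv2.COLOR_BGR2GRAY);n,lab,st,ce=cv2.connectedComponentsWithStats((g>95).astype(np.uint8))
    for i in range(1,n):
        a=st[i,4];bw,bh=st[i,2:4]
        if 60<a<700 and .6<bw/bh<1.7 and a>.6*bw*bh:
            xp,yp=.08-ce[i,1]*.0005,ce[i,0]*.0005
            L=np.arange(0,1.2,.005);k=cam[2]/(cam[2]-hh*np.cos(L));e=cam[0]+(-hh*np.sin(L)-cam[0])*k-xp
            j=np.argmin(abs(e));print("blob",a,np.round(ce[i]),"lean",L[j].round(3),"y",round(cam[1]+(yp-cam[1])/k[j],4))
    if save:cv2.imwrite(save,cv2.resize(im,(562,600)))
E
python3 -c "
from dot import *;look()"
python3 -m inch '[{"slide":[-0.002,0,-0.001],"yaw":0},{"slide":[-0.004,0,-0.002],"yaw":0},{"slide":[-0.0055,0,-0.003],"yaw":0},{"slide":[-0.0055,0,-0.003],"yaw":0},{"slide":[-0.0055,0,-0.003],"yaw":0}]'
python3 -c "
from dot import *;look()"
```

```text
blob 268 [186.   8.] lean 0.0 y 0.1081
clock: 7.82
position: [0.4635, 0.2003, 0.2166]
ee_rot: [0.384, 0.923, 0.001, 0.001]
ft_force: [7.0, 1.9, -1.1]
grip_width: 0.247
grasp_force: 12.8
```

```bash
sed -i 's/a<700/a<2000/' dot.py; python3 -c "
from dot import *;look()"
```

```bash
python3 - <<'E'
import cv2,numpy as np
import dot
dot.look(save="pics/d.png")
g=cv2.cvtColor(cv2.imread("pics/d.png"),cv2.COLOR_BGR2GRAY);g=cv2.resize(g,(301,321))
print(g[120:230:6,50:150:5])
E
```

```text
[[ 26  24  26 139 205 214 207 206 204 214 159  25  28  27  30  32  29  32
   29  32]
 [ 27 100 197 192 197 204 211 215 204 211 206  79  29  29  31  31  30  31
   32  33]
 [ 28  26  27 190 192 192 190 193 193 193  70  46  46  30  30  31  33  34
   33  31]
 [ 26  27  28  21 134 215 207 210 209 210 221  61  42  26  32  30  32  32
   30  34]
 [ 24  22  24  25  27  24 191 209 208 207 210 248  33  43  32  31  30  32
   32  36]
 [ 27  26  22  26  22  25  21 102 211 206 206 237 250  18  43  31  32  33
   36  38]
 [ 26  29  25  27  30  25  25  26  15 176 212 232 234 234  15  44  39  31
   32  35]
 [ 29  26  30  29  27  28  25  27  28  27  66 233 229 218 190  21  44  42
   34  37]
 [ 27  27  26  29  29  30  30  28  28  30  27  19 170 206 117  81  28  40
   44  33]
 [ 25  28  28  30  32  29  33  31  30  29  29  28  30  32 154 156  81  29
   40  42]
 [ 24  27  27  30  31  33  32  33  33  32  29  26  30  28  26  99 152  60
   32  37]
 [ 53  32  25  28  26  28  33  35  32  34  32  32  28  33  33  28  27 139
   60  32]
 [ 37  36 159  20  29  27  29  35  33  33  31  33  35  34  32  31  31  31
   75  45]
 [ 28  43  31 123 148  24  30  30  27 130 148 144  78  32  35  32  33  33
   33  34]
 [ 29  28  40  40  27 220  77  28  98 146 145 142 146 110  37  36  37  34
   35  35]
 [ 29  31  32  37  44  26 111 232  76 151 146 146 145 147  35  40  41  38
   39  35]
 [ 35  35  34  34  37  45  35  23 238 150 146 151 149 151  34  41  41  42
   39  42]
 [ 35  39  40  37  38  38  47  38  31  98 203 151 148  53  40  39  42  40
   43  43]
 [ 38  40  41  41  41  38  37  47  42  40  36 249 238  38  39  45  44  44
   45  46]]
```

The dot is at about (104,211), giving a lean of 0.68 and local y of 0.077: square, and at the shoulder. I'll centre the tool on the handle and start turning the screw.

```bash
python3 -m inch '[{"slide":[0.003,-0.002,0],"yaw":0},{"slide":[0.006,-0.004,0],"yaw":0},{"slide":[0.006,-0.004,0],"yaw":0},{"slide":[0.006,-0.004,0],"yaw":-0.1},{"slide":[0.0065,-0.004,-0.0005],"yaw":-0.2},{"slide":[0.007,-0.004,-0.001],"yaw":-0.3},{"slide":[0.0075,-0.004,-0.0015],"yaw":-0.4},{"slide":[0.008,-0.004,-0.002],"yaw":-0.5},{"slide":[0.0085,-0.004,-0.0025],"yaw":-0.6},{"slide":[0.009,-0.004,-0.003],"yaw":-0.7},{"slide":[0.009,-0.004,-0.003],"yaw":-0.7},{"slide":[0.009,-0.004,-0.003],"yaw":-0.7}]' 186 20
python3 - <<'E'
import cv2,numpy as np
import dot
dot.look(save="pics/d1.png")
E
```

```text
clock: 8.97
position: [0.4723, 0.1967, 0.2141]
ee_rot: [0.677, 0.736, 0.001, 0.001]
ft_force: [3.4, 0.7, 6.6]
grip_width: 0.269
grasp_force: 18.0
```

```bash
python3 - <<'E'
import cv2,numpy as np
g=cv2.cvtColor(cv2.imread("pics/d1.png"),cv2.COLOR_BGR2GRAY);g=cv2.resize(g,(301,321))
np.set_printoptions(linewidth=250)
print(g[90:290:7,10:240:7])
E
```

```text
[[ 35  36  39  38  40  40  42  39  37  40  38  38  40  38 214 209 209 213 209 194 209 210 207 218 191 205 212 213 209 212 216 215 211]
 [ 26  25  36  39  38  39  40  40  34  37  38  38  36  34 208 212 213 216 207 215 220 212 213 218 205 220 211 213 216 207 206 198 213]
 [ 23  26  29  24  29  39  42  42  33  31  33  30  40 172 201 205 216 212 210 185 202 208 195 198 211 214 211 208 208 215 209 212 214]
 [ 26  26  26  29  28  29  28  40  32  32  34  30 190  83  95  95  95  99 106 105 106 108 111 103 101  94 157 172  88  96 102 104 103]
 [ 27  26  26  28  28  30  30  31  32  35  37  25 207 207 204 213 208 209 215 209 144 148 107 113 211 156 139 197 108 249 243 240 243]
 [ 25  28  29  29  26  29  30  31  32  35  31  33 234 228 227 232 228 227 236 150 154 127 107 107 247 150 151 109 108 232 243 243 244]
 [ 26  25  27  29  31  28  31  30  30  37  34  35 222 235 235 233 235 234 241 156 157 113 109 101 169 152 155 108 105 122 244 246 246]
 [ 27  25  25  26  41  29  30  30  32  34  36  37  36  26 242 238 239 243 159 164 162 105 117 138 137 159 192 100 153 213 212 212 212]
 [ 26  27  27  30  3
[... 2115 characters left out ...]
169 229 169 172 170 171]
 [152 150 147 242 237 242 246 206 139 177 190  87  91  73  48  42  37  39  44  46  50  40 245 243 244 227 168 167 166 167 167 168 168]
 [150 212  67  30  36  33  32  29  30  28  32  34  36  39  38  39  40  40  47 120 246 242 243 243 243 238 166 164 164 165 165 165 167]
 [ 51  40  19  22  28  26  27  32  36  42  46  47  44  39  40  50  72  99 114 130 238 239 238 240 240 240 243 163 161 161 162 162 165]
 [ 28  28  28  27  33  32  33  33  37  36  39  89 176 103 107 105 110 111 107 170 240 240 240 243 241 243 162 166 165 164 165 165 167]
 [ 25  29  28  30  32  34  32  33  38  37  39  41  63 105 105 112 100 177 244 240 240 242 240 242 242 242 159 164 164 164 164 164 165]]
```

```bash
sed -i 's/(g>95).astype(np.uint8)/cv2.inRange(cv2.medianBlur(g,5),122,160)/; s/if 60<a<2000 and .6<bw\/bh<1.7 and a>.6\*bw\*bh/if 200<a<2500 and .5<bw\/bh<2 and a>.5*bw*bh/' dot.py; python3 -c "
from dot import *;look(.0735)"
```

```text
blob 478 [ 63. 250.] lean 0.66 y 0.0684
blob 362 [ 12. 260.] lean 0.72 y 0.049
```

The lean of 0.66 is good, but the dot's y reads 0.068 and may be partly hidden. I'll grip and press toward the motor again to make sure the hub is against the shoulder.

```bash
python3 -m inch '[{"slide":[0,0,0],"yaw":0},{"slide":[0,0,0],"yaw":0},{"slide":[0,0,0],"yaw":0},{"slide":[0,0.003,0],"yaw":0},{"slide":[0,0.003,0],"yaw":0},{"slide":[0,0.003,0],"yaw":0}]' 215 20
python3 -m inch '[{"slide":[0,0.002,0],"yaw":0},{"slide":[0,0.004,0],"yaw":0},{"slide":[0,0.004,0],"yaw":0},{"slide":[0,0.004,0],"yaw":0}]'
python3 -c "
from dot import *;look(.0735)"
```

```text
clock: 9.57
position: [0.4724, 0.1992, 0.2141]
ee_rot: [0.677, 0.736, 0.001, 0.001]
ft_force: [2.3, -1.0, 6.6]
grip_width: 0.266
grasp_force: 18.7
clock: 9.9
position: [0.4725, 0.2032, 0.2141]
ee_rot: [0.677, 0.736, 0.001, 0.001]
ft_force: [2.9, 0.2, 7.6]
grip_width: 0.271
grasp_force: 18.6
blob 458 [ 75. 249.] lean 0.66 y 0.0743
```

It moves freely, so it had drifted off the shoulder. I'll keep pushing to the stop.

```bash
python3 -m inch '[{"slide":[0,0.002,0],"yaw":0},{"slide":[0,0.004,0],"yaw":0},{"slide":[0,0.004,0],"yaw":0},{"slide":[0,0.004,0],"yaw":0}]'
python3 -c "
from dot import *;look(.0735)"
python3 -m inch '[{"slide":[0,0.002,0],"yaw":0},{"slide":[0,0.004,0],"yaw":0},{"slide":[0,0.004,0],"yaw":0},{"slide":[0,0.004,0],"yaw":0}]'
python3 -c "
from dot import *;look(.0735)"
```

```text
clock: 10.28
position: [0.4725, 0.2071, 0.2141]
ee_rot: [0.677, 0.736, 0.001, 0.001]
ft_force: [2.8, -0.9, 6.4]
grip_width: 0.269
grasp_force: 18.6
blob 473 [ 83. 249.] lean 0.66 y 0.0783
clock: 10.67
position: [0.4724, 0.21, 0.214]
ee_rot: [0.677, 0.736, -0.0, 0.001]
ft_force: [1.5, -5.0, 8.7]
grip_width: 0.255
grasp_force: 22.3
blob 450 [ 81. 249.] lean 0.655 y 0.0792
```

The stop is felt at local y of 0.079. The TCP has drifted about 12 mm along the bar, so I'll open, recentre, close, and press again.

```bash
python3 -m inch '[{"slide":[0,-0.002,0],"yaw":0},{"slide":[0,-0.002,0],"yaw":0},{"slide":[0,-0.002,0],"yaw":0},{"slide":[0,-0.008,0],"yaw":0},{"slide":[0,-0.015,0],"yaw":0},{"slide":[0,-0.015,0],"yaw":0},{"slide":[0,-0.015,0],"yaw":0}]' 165 20
python3 -c "
from dot import *;look(.0735)"
python3 -m inch '[{"slide":[0,0,0],"yaw":0},{"slide":[0,0,0],"yaw":0},{"slide":[0,0,0],"yaw":0},{"slide":[-0.002,0.002,-0.001],"yaw":0},{"slide":[-0.002,0.003,-0.001],"yaw":0},{"slide":[-0.002,0.003,-0.001],"yaw":0}]' 215 20
python3 -c "
from dot import *;look(.0735)"
```

```text
clock: 11.3
position: [0.4714, 0.1956, 0.2133]
ee_rot: [0.677, 0.736, -0.0, 0.0]
ft_force: [-1.1, 0.3, -0.2]
grip_width: 0.349
grasp_force: 0.0
blob 458 [ 57. 249.] lean 0.655 y 0.0662
blob 303 [ 10. 261.] lean 0.73 y 0.0476
clock: 11.85
position: [0.4704, 0.1997, 0.213]
ee_rot: [0.677, 0.736, 0.001, 0.001]
ft_force: [3.9, -0.7, 4.4]
grip_width: 0.252
grasp_force: 25.7
blob 452 [ 61. 250.] lean 0.67 y 0.0685
```

The blob moves with the gripper, so it is a pad and not the dot. I'll use the last picture now, as a montage of the wrist view and the scene and top crops.

```bash
python3 - <<'E'
from workcell import *
import cv2,numpy as np
w=camera("wrist");s=camera("scene")["frame"][:,:,::-1];t=camera("top")["frame"][:,:,::-1]
np.savez("pics/w5.npz",E=w["extrinsics"],K=[w["fx"],w["fy"],w["cx"],w["cy"]],im=w["frame"][:,:,::-1])
W=cv2.resize(w["frame"][60:380,90:430,::-1],(510,480))
S=cv2.resize(s[190:310,170:267],(290,360),interpolation=cv2.INTER_CUBIC)
T=cv2.resize(t[205:255,130:227],(290,150),interpolation=cv2.INTER_CUBIC)
m=np.zeros((510,800,3),np.uint8);m[:480,:510]=W;m[:360,510:]=S;m[360:,510:]=T
cv2.imwrite("pics/m.png",m)
E
```

```text
(no output)
```

View pics/m.png

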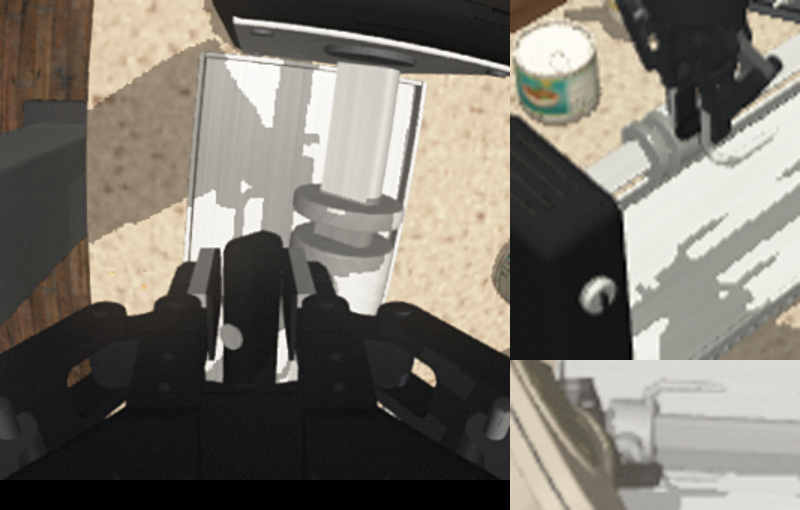

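The picture shows the bar between the pads with the screw dot at (231,337), and a visible gap between the ring (rows 185-225) and the hub's edge (row 235-245). The fork has slid back, so I'll work out the pose.

```bash
python3 - <<'E'
from fit import *
d=np.load("pics/w5.npz");w=dict(E=d["E"],K=d["K"])
v=np.load("pics/v.npy");x,y,yaw=v[:3];x+=.003;y-=.005
def P(L,yy,h):return R.from_euler('z',yaw).apply([-h*np.sin(L),yy,h*np.cos(L)])+[x,y,.165]
m=np.array([90+231/1.5,60+337/1.5])
for h in(.077,.074,.071):
    r=least_squares(lambda p:wproj(w,P(p[0],p[1],h))-m,[.6,.07]);print(h,r.x,r.cost)
# predicted ring face silhouettes & hub end: right-side extreme at axis height, local x=+r
for n,xx,yy in(("ringR_face",.024,.097),("ringR_back",.024,.104),("hubR_end0",.023,.097),("hubR_end-10",.023,.087)):
    q=wproj(w,R.from_euler('z',yaw).apply([xx,yy,0])+[x,y,.165]);print(n,(q-[90,60])*1.5)
b=np.array([90+262/1.5,60+236/1.5])
# bar end direction: search screw angle
L,yy=r.x
for q in np.arange(.2,1.2,.1):
    dd=R.from_euler('z',-(q-.7)).apply([0,.03,0]);p=R.from_euler('y',-L).apply(np.array([0,yy,.072])+dd)
    print(round(q,1),(wproj(w,R.from_euler('z',yaw).apply(p)+[x,y,.165])-[90,60])*1.5,end=";")
E
```

```text
0.077 [0.62780177 0.07147398] 3.554695591347264e-24
0.074 [0.65633197 0.0690344 ] 2.0194839173657902e-27
0.071 [0.68797111 0.06653987] 2.0194839173657902e-27
ringR_face [399.37909158 217.98958966]
ringR_back [402.40636736 202.7691718 ]
hubR_end0 [397.30035781 217.78649049]
hubR_end-10 [392.89840635 239.03782612]
0.2 [202.89864268 250.90715162];0.3 [209.16332638 249.87103503];0.4 [215.8229302  249.72579571];0.5 [222.81990306 250.51227978];0.6 [230.08639206 252.26107857];0.7 [237.54408904 254.99010818];0.8 [245.10453836 258.70219429];0.9 [252.67001908 263.38284394];1.0 [260.13508943 268.99842255];1.1 [267.38883262 275.49497167];
```

The fork is about 10 mm off the shoulder, and the TCP is 14 mm past the bar's centre because a pad caught on the neck. I'll push to the stop, lift clear, and regrip centred and higher.

```bash
python3 -m inch '[{"slide":[0,0.003,0],"yaw":0},{"slide":[0,0.006,0],"yaw":0},{"slide":[0,0.009,0],"yaw":0},{"slide":[0,0.012,0],"yaw":0},{"slide":[0,0.012,0],"yaw":0},{"slide":[0,0.012,0],"yaw":0}]'
python3 -m inch '[{"slide":[0,-0.001,0],"yaw":0},{"slide":[0,-0.001,0],"yaw":0},{"slide":[0,-0.001,0],"yaw":0},{"slide":[0,-0.001,0.015],"yaw":0},{"slide":[0,-0.001,0.035],"yaw":0},{"slide":[0.001,-0.001,0.035],"yaw":0},{"slide":[0.001,-0.008,0.035],"yaw":0},{"slide":[0.001,-0.015,0.035],"yaw":0},{"slide":[0.001,-0.015,0.035],"yaw":0},{"slide":[0.001,-0.015,0.035],"yaw":0}]' 160 20
python3 - <<'E'
from workcell import *
import cv2,numpy as np
w=camera("wrist");np.savez("pics/w6.npz",E=w["extrinsics"],K=[w["fx"],w["fy"],w["cx"],w["cy"]],im=w["frame"][:,:,::-1])
g=cv2.medianBlur(cv2.cvtColor(w["frame"],cv2.COLOR_RGB2GRAY),3)
n,lab,st,ce=cv2.connectedComponentsWithStats(cv2.inRange(g,110,175))
for i in range(1,n):
    if 40<st[i,4]<500 and 150<ce[i,0]<350 and ce[i,1]>200:print(st[i],ce[i].round(1))
E
```

```text
clock: 12.55
position: [0.4705, 0.2107, 0.2127]
ee_rot: [0.677, 0.736, 0.0, 0.001]
ft_force: [5.9, -3.4, 5.1]
grip_width: 0.25
grasp_force: 25.7
clock: 13.38
position: [0.4701, 0.1955, 0.2466]
ee_rot: [0.677, 0.736, -0.001, -0.0]
ft_force: [0.4, 0.0, -0.4]
grip_width: 0.372
grasp_force: 0.0
[243 223  12  16 154] [248.4 230.7]
[205 225  17  29 240] [213.  237.9]
[334 227  16   7  43] [340.6 230.5]
[343 242   7  28  67] [346.6 256.1]
[204 256  10   9  46] [210.  258.8]
[301 256   9   9  44] [304.1 259.2]
```

```bash
cat > loc.py <<'E'
from fit import *
import sys
def loc(f,m,h):
    d=np.load(f);w=dict(E=d["E"],K=d["K"]);v=np.load("pics/v.npy");x,y,yaw=v[:3];x+=.003;y-=.005
    P=lambda L,yy:R.from_euler('z',yaw).apply([-h*np.sin(L),yy,h*np.cos(L)])+[x,y,.165]
    r=least_squares(lambda p:wproj(w,P(*p))-np.array(m),[.6,.07]);print(h,r.x.round(4),"handle",P(*r.x).round(4))
E
python3 - <<'E'
from loc import *
for h in(.077,.073,.071):loc("pics/w6.npz",(248.4,230.7),h)
d=np.load("pics/w6.npz");im=d["im"]
import cv2;g=cv2.cvtColor(im,cv2.COLOR_BGR2GRAY);np.set_printoptions(linewidth=250)
print(g[120:270:5,200:300:3])
E
```

```text
0.077 [0.6329 0.0805] handle [0.4644 0.1985 0.2271]
0.073 [0.6728 0.0783] handle [0.4644 0.1963 0.2221]
0.071 [0.695  0.0772] handle [0.4644 0.1953 0.2195]
[[138 137 137 ... 169 251 248]
 [131 138 133 ... 255 249 246]
 [138 136 137 ... 252 248 245]
 ...
 [ 48 114 106 ...  39  40  41]
 [ 47  52  47 ...  41  42  49]
 [ 48  46  48 ...  41  43  49]]
```

The hub is at y = 0.0785, against the shoulder, and the lean is 0.67. I'll descend, grip, add a slight push toward the motor, and turn.

```bash
python3 -m inch '[{"slide":[0,0.0005,-0.015],"yaw":0},{"slide":[0,0.0005,-0.0275],"yaw":0},{"slide":[0,0.0005,-0.0275],"yaw":0},{"slide":[0,0.0005,-0.0275],"yaw":0}]' 160 20
python3 -m inch '[{"slide":[0,0,0],"yaw":0},{"slide":[0,0,0],"yaw":0},{"slide":[0,0,0],"yaw":0},{"slide":[0,0.001,0],"yaw":0},{"slide":[0,0.0015,0],"yaw":0},{"slide":[0,0.0015,0],"yaw":0}]' 215 20
python3 -m inch '[{"slide":[0,0.001,0],"yaw":-0.08},{"slide":[0.0005,0.001,-0.0005],"yaw":-0.16},{"slide":[0.001,0.001,-0.001],"yaw":-0.24},{"slide":[0.0013,0.001,-0.0013],"yaw":-0.32},{"slide":[0.0016,0.001,-0.0018],"yaw":-0.4},{"slide":[0.002,0.001,-0.0022],"yaw":-0.5},{"slide":[0.002,0.001,-0.0022],"yaw":-0.5},{"slide":[0.002,0.001,-0.0022],"yaw":-0.5}]'
cat > snap.py <<'E'
from workcell import *
import cv2,numpy as np,sys
w=camera("wrist");np.savez(sys.argv[1],E=w["extrinsics"],K=[w["fx"],w["fy"],w["cx"],w["cy"]],im=w["frame"][:,:,::-1])
g=cv2.medianBlur(cv2.cvtColor(w["frame"],cv2.COLOR_RGB2GRAY),3)
n,lab,st,ce=cv2.connectedComponentsWithStats(cv2.inRange(g,110,175))
for i in range(1,n):
    if 40<st[i,4]<500 and 150<ce[i,0]<350 and ce[i,1]>180:print(st[i],ce[i].round(1))
E
python3 snap.py pics/w7.npz
```

```text
clock: 13.77
position: [0.4699, 0.197, 0.2191]
ee_rot: [0.677, 0.736, -0.001, -0.001]
ft_force: [0.7, -0.1, 0.5]
grip_width: 0.37
grasp_force: 0.0
clock: 14.27
position: [0.4708, 0.1981, 0.2202]
ee_rot: [0.677, 0.736, 0.0, 0.001]
ft_force: [0.9, -3.4, 4.8]
grip_width: 0.237
grasp_force: 19.4
clock: 14.93
position: [0.4729, 0.1994, 0.2189]
ee_rot: [0.838, 0.545, 0.001, 0.001]
ft_force: [-1.4, -5.3, 13.2]
grip_width: 0.218
grasp_force: 20.8
[242 252  15  17 160] [248.9 261.1]
[272 286  14  30  67] [277.8 303.5]
```

```bash
python3 -c "
from loc import *
for h in(.073,.0705,.069):loc('pics/w7.npz',(248.9,261.1),h)"
python3 -m inch '[{"slide":[0.0003,0,-0.0006],"yaw":-0.08},{"slide":[0.0006,0,-0.0012],"yaw":-0.16},{"slide":[0.001,0,-0.0018],"yaw":-0.24},{"slide":[0.0013,0,-0.0024],"yaw":-0.32},{"slide":[0.0013,0,-0.0024],"yaw":-0.32},{"slide":[0.0013,0,-0.0024],"yaw":-0.32}]'
python3 snap.py pics/w8.npz; python3 -c "
from workcell import *
o=get_obs();print(o['torque'],o['joint_pos'])"
```

```text
0.073 [0.6209 0.0813] handle [0.4675 0.1993 0.2244]
0.0705 [0.6628 0.0795] handle [0.4665 0.1974 0.2206]
0.069 [0.6906 0.0783] handle [0.4659 0.1962 0.2182]
clock: 15.48
position: [0.4735, 0.2001, 0.2175]
ee_rot: [0.914, 0.405, 0.0, 0.0]
ft_force: [-9.7, -4.7, 24.4]
grip_width: 0.214
grasp_force: 21.5
[324 254  17  16  83] [331.7 262. ]
[246 257  16  14 138] [253.6 264. ]
[-1.13562827  1.75901967  0.11840502] [ 0.19497219  0.17061989 -0.74703175  1.75393282  0.12237594  1.26344859
 -1.31731646]
```

```bash
python3 -c "
from loc import *
for h in(.071,.069,.0675):loc('pics/w8.npz',(253.6,264.),h)"
```

```text
0.071 [0.6225 0.0808] handle [0.4686 0.1988 0.2227]
0.069 [0.6677 0.0794] handle [0.4672 0.1973 0.2192]
0.0675 [0.7059 0.0782] handle [0.4661 0.1962 0.2164]
```

The fork is still square and seated, with the screw at about 1.3. I'll relieve the downward push, then tighten with a firmer grip.

```bash
python3 -m inch '[{"slide":[-0.001,0,0.0015],"yaw":0},{"slide":[-0.001,0,0.0015],"yaw":-0.05},{"slide":[-0.0007,0,0.0012],"yaw":-0.1},{"slide":[-0.0005,0,0.0009],"yaw":-0.15},{"slide":[-0.0003,0,0.0006],"yaw":-0.2},{"slide":[0,0,0.0003],"yaw":-0.25},{"slide":[0,0,0.0003],"yaw":-0.25},{"slide":[0,0,0.0003],"yaw":-0.25}]' 230 40
python3 snap.py pics/w9.npz; python3 -c "
from workcell import *
o=get_obs();print(o['torque'])"
```

```text
clock: 16.2
position: [0.4731, 0.2008, 0.2188]
ee_rot: [0.957, 0.289, 0.001, 0.0]
ft_force: [-15.8, -4.5, 33.3]
grip_width: 0.183
grasp_force: 39.4
[317 205  21  15 201] [327.9 211.3]
[242 235  26  50 432] [250.1 261.5]
[-1.13213947  2.90734647  0.36983544]
```

```bash
python3 -m inch '[{"slide":[-0.001,0,0.003],"yaw":0},{"slide":[-0.001,0,0.003],"yaw":-0.06},{"slide":[-0.001,0,0.003],"yaw":-0.12},{"slide":[-0.001,0,0.003],"yaw":-0.18},{"slide":[-0.001,0,0.003],"yaw":-0.24},{"slide":[-0.001,0,0.003],"yaw":-0.24},{"slide":[-0.001,0,0.003],"yaw":-0.24}]' 230 40
python3 snap.py pics/w10.npz; python3 -c "
from workcell import *
o=get_obs();print(o['torque'])"
```

```text
clock: 16.83
position: [0.4718, 0.1999, 0.2207]
ee_rot: [0.985, 0.172, -0.0, 0.001]
ft_force: [-13.5, -6.7, 26.6]
grip_width: 0.159
grasp_force: 39.1
[293 186  31  37 375] [306.6 209.2]
[245 234  26  39 423] [253.6 257.1]
[-1.54163937  2.43667992  0.39930133]
```

The yaw now implies about 1.8 if nothing slipped. I'll release, lift, and measure the bar.

```bash
python3 -m inch '[{"slide":[0,0,0],"yaw":0},{"slide":[0,0,0],"yaw":0},{"slide":[0,0,0.0],"yaw":0},{"slide":[0,0,0.03],"yaw":0},{"slide":[0,0,0.065],"yaw":0},{"slide":[0,0,0.1],"yaw":0},{"slide":[0,0,0.12],"yaw":0},{"slide":[0,0,0.12],"yaw":0},{"slide":[0,0,0.12],"yaw":0}]' 120 20
python3 - <<'E'
from workcell import *
import cv2,numpy as np
from fit import wproj
from h import R
w=camera("wrist");im=w["frame"][:,:,::-1];W=dict(E=w["extrinsics"],K=[w["fx"],w["fy"],w["cx"],w["cy"]]);np.savez("pics/w11.npz",im=im,**W)
g=cv2.cvtColor(im,cv2.COLOR_BGR2GRAY)
v=np.load("pics/v.npy");x,y,yaw=v[:3];x+=.003;y-=.005
P=lambda p:wproj(W,R.from_euler('z',yaw).apply(p)+[x,y,.165])
c=P([-.068*np.sin(.68),.079,.068*np.cos(.68)]);print("pred dot",c)
n,lab,st,ce=cv2.connectedComponentsWithStats((g<70).astype(np.uint8))
for i in range(1,n):
    if st[i,4]>100 and abs(ce[i]-c).max()<60:
        cnt,_=cv2.findContours((lab==i).astype(np.uint8),0,2);print(st[i],ce[i],cv2.minAreaRect(cnt[0]))
for q in(1.2,1.4,1.6,1.8):
    e=[P(R.from_euler('y',-.68).apply(np.array([0,.079,.068])+R.from_euler('z',-(q-.7)).apply([0,s*.03,0]))) for s in(1,-1)]
    print(q,np.round(e,1).tolist(),np.degrees(np.arctan2(*(e[1]-e[0])[::-1])).round(1))
E
```

```text
clock: 17.63
position: [0.4729, 0.1999, 0.3389]
ee_rot: [0.985, 0.172, 0.001, -0.0]
ft_force: [-0.4, -0.4, -0.9]
grip_width: 0.527
grasp_force: 0.0
pred dot [259.28529584 194.96073547]
[245 155  33  59 961] [261.1685744  182.77835588] ((261.0948486328125, 184.38796997070312), (60.40096664428711, 19.56466293334961), 66.80140686035156)
1.2 [[234.9, 175.1], [281.2, 212.7]] 39.1
1.4 [[240.0, 173.1], [276.1, 214.0]] 48.6
1.6 [[246.2, 172.0], [270.5, 214.6]] 60.3
1.8 [[253.0, 171.8], [264.6, 214.4]] 74.8
```

```bash
cat > boxfit.py <<'E'
import cv2,numpy as np,sys
from fit import wproj
from h import R
from scipy.optimize import minimize
d=np.load(sys.argv[1]);W=dict(E=d["E"],K=d["K"]);im=d["im"];g=cv2.cvtColor(im,cv2.COLOR_BGR2GRAY)
v=np.load("pics/v.npy");x,y,yaw=v[:3];x+=.003;y-=.005
P=lambda p:wproj(W,R.from_euler('z',yaw).apply(p)+[x,y,.165])
L0=.68;c=P([-.068*np.sin(.68),.079,.068*np.cos(.68)])
def pts(p):
    L,yy,q=p;hc=.065-.006*min(q,1.6)
    o=[]
    for sx in(-1,1):
        for a in np.linspace(-np.pi/2,np.pi/2,7):   # rounded ends
            for sz in(-1,1):
                b=np.array([.006*np.sin(a),sx*(.026+.006*np.cos(a)),0]);b=R.from_euler('z',-(q-.7)).apply(b)
                o.append(P(R.from_euler('y',-L).apply(b+[0,yy,hc+sz*.011])))
    return np.array(o)
n,lab,st,ce=cv2.connectedComponentsWithStats((g<70).astype(np.uint8))
i=min((i for i in range(1,n) if 300<st[i,4]<4000),key=lambda i:np.hypot(*(ce[i]-c)))
m=cv2.morphologyEx((lab==i).astype(np.uint8),cv2.MORPH_CLOSE,np.ones((9,9)))
M=cv2.resize(m*255,None,fx=4,fy=4,interpolation=cv2.INTER_LINEAR)>127
def cost(p):
    h=cv2.convexHull(((pts(p)+.5)*4-.5).astype(np.float32));z=np.zeros(M.shape,np.uint8);cv2.fillConvexPoly(z,np.round(h).astype(int),1)
    return (z.astype(bool)^M).sum()/16
best=min((minimize(cost,[L,.079,q],method="Nelder-Mead",options=dict(initial_simplex=[[L,.079,q],[L+.1,.079,q],[L,.085,q],[L,.079,q+.2]])) for L in(.6,.7) for q in(1.4,1.7)),key=lambda r:r.fun)
print("lean,y,q",best.x.round(3),"err px",best.fun,"area",m.sum())
hole=cv2.inRange(g,100,200)*m
n,l,s,ce=cv2.connectedComponentsWithStats(hole);print([(s[k,4],ce[k].round(1)) for k in range(1,n) if s[k,4]>15],"pred",P([-(.078-.006*1.6)*np.sin(.69),.079,(.078-.006*1.6)*np.cos(.69)]))
E
python3 boxfit.py pics/w11.npz
```

```text
lean,y,q [0.75  0.078 1.668] err px 285.75 area 1007
[(np.int32(38), array([261., 195.]))] pred [258.96588724 195.71543043]
```

```bash
python3 - <<'E'
import numpy as np,cv2
g=cv2.cvtColor(np.load("pics/w11.npz")["im"],cv2.COLOR_BGR2GRAY)
for r in range(140,232,2):print(r,' '.join("%3d"%a for a in g[r,220:306:2]))
E
```

```text
140 247 248 248 251 246 224 197 194 198 197 198 196 193 197 140 233 239 240 243 176 247 247 246 248 248 246 247 247 246 242 240 240 239 237 235 235 232 230 227 182 252 249 247
142 247 247 246 247 248 249 250 245 216 195 198 197 199 199 139 236 235 236 235 204 244 244 244 246 248 249 249 247 247 245 244 242 241 240 238 238 236 236 219 179 162 170 235
144 248 248 246 246 247 248 247 248 249 250 236 198 203 173 184 235 232 235 191 236 239 240 244 244 246 247 247 247 247 247 246 245 245 242 241 240 238 235 198 211 197 187 166
146 248 248 248 248 246 246 246 247 248 251 192 176 183 141 224 228 229 231 164 238 237 239 239 241 242 244 245 244 245 246 247 247 246 244 244 240 236 236 214 227 221 213 204
148 247 248 248 249 250 252 241 251 238 179 174 176 177 145 220 222 228 206 216 230 232 235 236 238 239 240 243 245 245 246 245 246 246 244 242 241 244 233 223 230 231 228 221
150 246 240 246 200 183 185 172 186 176 179 174 175 170 195 207 217 222 149 226 224 228 231 219 197 190 199 210 226 240 244 242 239 240 242 245 246 245 199 202 207 219 228 231
152 207 174 172 172 175 175 178 180 177 178 
[... 6295 characters left out ...]
 126 126 133 131 132 131 135 140 135 138 139 134 134 134 121 115 105 133 137 140 137 133 164 212 201 207 216 216 210 210 215 216 205 208 208 202 201 196 185 205 212 208 191
226  72  89 119 132 130 136 137 131 129 129 126 133 130 122 121 108 104 134 141 136 133 132 221 217 194 205 212 200 194 202 208 218 210 210 207 204 206 205 203 214 224 215 199
228  57  67  65  53 116 137 138 129 123 130 127 133 138 128 133 128 131 136 136 128 132 126 209 210 202 204 202 198 194 205 213 220 215 214 213 209 217 218 217 216 226 128  42
230  59  60  57  57  66  63  80 119 135 139 133 135 133 133 135 130 128 132 134 136 132 125 157 211 207 193 204 210 212 215 213 210 210 205 206 205 201 198 208 202 213  85  53
```

```bash
cat >> boxfit.py <<'E'
for p in([.69,.079,1.65],[.69,.079,1.45],best.x):
    print(p,cost(p),np.round(cv2.convexHull(pts(p).astype(np.float32))[:,0]).astype(int).tolist())
E
python3 boxfit.py pics/w11.npz
```

```text
lean,y,q [0.75  0.078 1.668] err px 285.75 area 1007
[(np.int32(38), array([261., 195.]))] pred [258.96588724 195.71543043]
[0.69, 0.079, 1.65] 328.8125 [[278, 195], [274, 213], [272, 214], [270, 215], [267, 214], [264, 213], [262, 211], [243, 175], [243, 172], [249, 154], [251, 152], [254, 151], [257, 151], [260, 153], [262, 155], [278, 193]]
[0.69, 0.079, 1.45] 566.625 [[283, 194], [279, 213], [278, 214], [276, 215], [273, 215], [270, 214], [267, 212], [238, 177], [237, 175], [238, 172], [245, 154], [247, 153], [250, 152], [254, 154], [256, 156], [283, 192]]
[0.75002836 0.07824104 1.6675043 ] 285.75 [[278, 195], [273, 214], [272, 215], [269, 215], [266, 215], [263, 213], [262, 212], [243, 178], [243, 176], [249, 157], [251, 155], [254, 154], [257, 155], [260, 156], [262, 159], [278, 194]]
```

The model at lean 0.69, y 0.079 and screw 1.65 matches the observed outline within about 3 px, and the dot matches within 1 px. So the fork is square, at the shoulder, and tight. I'll do one more firm nip to be sure.

```bash
python3 -m inch '[{"slide":[0,-0.0035,-0.04],"yaw":0.08},{"slide":[0,-0.0035,-0.08],"yaw":0.1},{"slide":[0,-0.0035,-0.105],"yaw":0.1},{"slide":[0,-0.0035,-0.123],"yaw":0.1},{"slide":[0,-0.0035,-0.123],"yaw":0.1},{"slide":[0,-0.0035,-0.123],"yaw":0.1}]' 150 20
python3 -m inch '[{"slide":[0,0,0],"yaw":0},{"slide":[0,0,0],"yaw":0},{"slide":[0,0,0],"yaw":0},{"slide":[0,0,0],"yaw":0},{"slide":[0,0,0],"yaw":0}]' 235 50
python3 -m inch '[{"slide":[0,0,0],"yaw":-0.05},{"slide":[0,0,0],"yaw":-0.1},{"slide":[0,0,0],"yaw":-0.15},{"slide":[0,0,0],"yaw":-0.2},{"slide":[0,0,0],"yaw":-0.25},{"slide":[0,0,0],"yaw":-0.25}]'
python3 -c "
from workcell import *
o=get_obs();print(o['torque'])"
```

```text
clock: 18.18
position: [0.4717, 0.1957, 0.2143]
ee_rot: [0.975, 0.221, -0.002, -0.0]
ft_force: [-0.4, 0.1, 0.1]
grip_width: 0.411
grasp_force: 0.0
clock: 18.6
position: [0.4735, 0.1962, 0.2174]
ee_rot: [0.975, 0.221, 0.001, 0.0]
ft_force: [-1.4, -1.1, 6.0]
grip_width: 0.166
grasp_force: 45.8
clock: 19.1
position: [0.4748, 0.1975, 0.2189]
ee_rot: [0.995, 0.097, 0.004, -0.001]
ft_force: [0.0, 1.5, 11.6]
grip_width: 0.151
grasp_force: 52.2
[-0.02125472 -0.86045641  0.89275407]
```

The reaction torque is now 0.9 N m, which is firm. I'll release, retreat, and verify.

```bash
python3 -m inch '[{"slide":[0,0,0],"yaw":0.05},{"slide":[0,0,0],"yaw":0.05},{"slide":[0,0,0],"yaw":0.05},{"slide":[0,0,0.03],"yaw":0.1},{"slide":[0,0,0.065],"yaw":0.15},{"slide":[0,0,0.1],"yaw":0.15},{"slide":[0,0,0.12],"yaw":0.15},{"slide":[0,0,0.12],"yaw":0.15},{"slide":[0,0,0.12],"yaw":0.15}]' 120 20
python3 snap.py pics/w12.npz; python3 boxfit.py pics/w12.npz
python3 - <<'E'
import numpy as np,cv2
g=cv2.cvtColor(np.load("pics/w12.npz")["im"],cv2.COLOR_BGR2GRAY)
for r in range(130,216,2):print(r,' '.join("%3d"%a for a in g[r,236:312:2]))
E
```

```text
clock: 19.85
position: [0.4731, 0.1962, 0.3366]
ee_rot: [0.985, 0.171, 0.001, -0.0]
ft_force: [0.3, -0.4, -1.2]
grip_width: 0.53
grasp_force: 0.0
[272 189  63  26 124] [303.1 202.5]
[318 257  10  10  50] [321.5 261.3]
[190 258   7   9  44] [193.7 261.3]
lean,y,q [0.729 0.078 1.635] err px 306.625 area 1078
[(np.int32(37), array([257.9, 194. ]))] pred [254.84495349 195.5027695 ]
[0.69, 0.079, 1.65] 328.75 [[275, 194], [270, 213], [269, 214], [266, 215], [263, 214], [260, 213], [258, 211], [239, 174], [238, 172], [245, 153], [246, 151], [249, 150], [253, 151], [256, 152], [258, 155], [275, 193]]
[0.69, 0.079, 1.45] 551.0625 [[280, 194], [275, 213], [274, 214], [272, 215], [269, 215], [266, 214], [264, 212], [234, 177], [232, 174], [233, 172], [240, 153], [242, 152], [246, 152], [249, 153], [252, 155], [279, 192]]
[0.72907275 0.07846847 1.63452867] 306.625 [[275, 195], [271, 213], [269, 215], [267, 215], [263, 215], [261, 213], [259, 212], [238, 177], [237, 175], [244, 155], [246, 153], [248, 152], [252, 153], [255, 154], [257, 157], [275, 193]]
130 197 196 198 200 204 217 156 251 241 2
[... 5966 characters left out ...]
 121 205 208 215 218 212 215 215 214 202 216 216 210 202 186 211 248 254 162
208 131 135 131 133 135 141 135 134 133 139 139 135  72  45  50  52  55  50  45 181 215 210 207 212 214 213 192 187 200 218 218 210 218 222 212 210 208 230
210 128 132 127 134 139 141 133 128 132 139 136 126 125  45  47  50  51  51  50 215 216 212 211 211 211 203 189 192 202 212 214 216 212 214 211 213 213 217
212 139 139 135 131 137 133 129 128 128 131 132 134 134 175  47  39  37  44 121 213 204 195 197 205 187 193 201 211 211 212 217 214 204 217 220 219 212 203
214 129 141 130 132 137 136 134 129 125 126 130 138 137 159 209 198 198 200 212 208 216 212 206 200 187 190 208 215 220 216 219 214 208 216 217 213 212 208
```

The screw did not move under the extra torque, so it is at its tight stop at about 1.65. The lean of 0.7 matches the far fork, and the hub is at the shoulder. The gripper is clear by more than 10 cm, so I'll hand in.

```bash
python3 -c "
from workcell import *
print(hand_in())"
```

```text
the job is handed in; nothing more can be done
None
```

I handed the job in at about 20 s: the loose fork's hub is against the shoulder ring, its screw points squarely at the flat and is tight (about 1.65 rad, no further turn under 0.9 N m), and the gripper is clear; I did not take a final look at the bystanders.

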